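# Change round the stencils on the registration boards

## Robot

A 7-joint arm with a two-finger parallel gripper is mounted at the origin on the work surface. World frame = base frame: x ahead of the robot, y to its left, z up, the work surface at z = 0. Lengths are in m, angles in rad, forces in N, time in s.
With the tool pointing down it reaches from about 0.375 to 0.925 m from the base axis. Payload 3.1 kg.
Tool frame: the origin (TCP) lies midway between the tips of the shut fingers; the grasp point (between the pads) lies 19 mm behind it (grip_depth is the distance from the TCP to the grasp point, in m); z points along the fingers, x is the direction in which the jaws open and shut, and the axes are right-handed (so a half turn about z gives the same grasp; the last joint's range is limited). The gripper opens to 85 mm and grips with 20 to 120 N. Pads are 22 mm wide; open, the fingers measure 114 mm over their backs; the gripper's body (76 mm by 85 mm) begins 54 mm behind the grasp point. The pads swing forward as they close: fully open they stand 13 mm farther back than shut.
Start: joints at [-1.371, 0.383, 0.044, 1.598, -0.018, 1.161, -0.05], TCP at [0.191, 0.621, 0.231] pointing down, gripper open.
Joint ranges: [-2.61, 2.61], [-0.41, 2.15], [-1.48, 1.57], [0, 2.5], [-1.57, 4.71], [0.05, 1.97], [-2.85, 2.85]. Speed limits (rad/s): [2.79, 2.79, 3.14, 3.14, 3.14, 3.14, 3.14].

## Interface

Orientations are given as [roll, pitch, yaw] about the fixed x, y, z axes, in that order (R = Rz(yaw) Ry(pitch) Rx(roll)).
In Python, from bench import * gives the robot as it stands. The module is installed in compiled form; this text tells all that it offers. Calls block until the motion is done:
- move_pose(position, orientation): joint-space move of the TCP to a pose.
- servo_line(position, rot=None, vel=0.15, force_limit=None): straight line of the TCP; rot=None keeps the orientation; vel is the mean speed in m/s. With force_limit (N) it stops when the force on the tool has changed by that much, and returns True; else False.
- set_joints(angles): joint-space move.
- command_gripper(opening, grip_force=None): opening from 0.0 (shut) to 1.0 (fully open); grip_force is the grip in N (None keeps the last); returns when the fingers have stopped.
- pause(seconds).
- inverse_kinematics(position, orientation): joint angles nearest the present ones, or None.
- get_state(): the state.
- camera(name): name is "side" or "top" or "wrist"; returns the picture (400x640x3 uint8, red, green, blue); there is no depth.
- camera_params(name): a dict with "camera_matrix" (3x3 intrinsics, pixels), "k1" (the pictures are not rectified: a ray, as slopes to the right and down, at radius r is drawn at 1 + k1 r^2 times it, then the intrinsics apply), "xyz" and "attitude" of the camera in the world. Camera axes: x right, y down, z forward; pixel columns grow to the right and rows downward; lengths in m; the calibration is good to about 2 mm. A picture is of the moment at which its call begins: read the wrist's pose just before it. camera_params takes no time and is no camera call; for the wrist camera it gives the pose at the moment of the call.
A pose or a line that the arm cannot do raises MotionError and nothing moves.
- close_job(): hands the job in, once; it reports no verdict.
The state is a dict: "clock": time; "joints": joint angles; "qd": joint speeds; "effort": joint torques, N m; "eef_pos": TCP position; "eef_rot": TCP orientation; "ft_force": force on the tool from outside, world axes, zero at the start; "ft_torque": the same for the moment, N m; "width": opening from 0.0 (shut) to 1.0 (fully open).
Only numpy, scipy, OpenCV 4.12 (cv2) and the standard library are available. Lean on these libraries where they do the work, as an engineer would, in place of code of your own. Each camera call takes 0.05 s, during which the arm holds its last target.

## Task

Each of the three registration boards on this glass-painting bench carries a stencil of the wrong colour. Park one stencil on the cork mat to free a board, then change them round until every stencil is threaded over both pins and lies flat on the board of its own colour, the mat bare again. Leave the jar, the tumbler and the wooden hand rest where they are.

Things in the scene. Friction and masses are not known exactly. Their poses are not given: they have to be found in the camera images.
- stencil_green_center (a point): green stencil: plastic plate 120 (x) x 80 (y) x 6 mm, pale slots, through holes of 13 mm diameter at x = +45 and -45 mm, y = 0; mid-plate an upright green grip bar 56 (x) x 16 (y) mm rises 30 mm above the plate. 0.1 kg. This point: its centre, on the bar's axis, 18 mm above the plate's underside and 18 below the bar's top. z up; a half turn is all the same. Starts seated on a board of another colour
- stencil_orange_center (a point): orange stencil: plastic plate 120 (x) x 80 (y) x 6 mm, pale slots, through holes of 13 mm diameter at x = +45 and -45 mm, y = 0; mid-plate an upright orange grip bar 56 (x) x 16 (y) mm rises 30 mm above the plate. 0.1 kg. This point: its centre, on the bar's axis, 18 mm above the plate's underside and 18 below the bar's top. z up; a half turn is all the same. Starts seated on a board of another colour
- stencil_blue_center (a point): blue stencil: plastic plate 120 (x) x 80 (y) x 6 mm, pale slots, through holes of 13 mm diameter at x = +45 and -45 mm, y = 0; mid-plate an upright blue grip bar 56 (x) x 16 (y) mm rises 30 mm above the plate. 0.1 kg. This point: its centre, on the bar's axis, 18 mm above the plate's underside and 18 below the bar's top. z up; a half turn is all the same. Starts seated on a board of another colour
- board_green: green board, fixed: white slab 180 (x) x 110 (y) x 12 mm, green stripes across both ends (never covered). Steel pins of 8 mm diameter at x = +45 and -45 mm, y = 0, stand 22 mm above its top, tapering to 3 mm over the last 8. Origin: centre of its underside, z up. A seated stencil has both pins through its holes (2.5 mm play all round) and its centre 30 mm above this origin
- board_orange: orange board, fixed: white slab 180 (x) x 110 (y) x 12 mm, orange stripes across both ends (never covered). Steel pins of 8 mm diameter at x = +45 and -45 mm, y = 0, stand 22 mm above its top, tapering to 3 mm over the last 8. Origin: centre of its underside, z up. A seated stencil has both pins through its holes (2.5 mm play all round) and its centre 30 mm above this origin
- board_blue: blue board, fixed: white slab 180 (x) x 110 (y) x 12 mm, blue stripes across both ends (never covered). Steel pins of 8 mm diameter at x = +45 and -45 mm, y = 0, stand 22 mm above its top, tapering to 3 mm over the last 8. Origin: centre of its underside, z up. A seated stencil has both pins through its holes (2.5 mm play all round) and its centre 30 mm above this origin
- mat: bare brown cork mat, fixed, 160 (x) x 120 (y) x 4 mm, the free spot for parking one stencil; origin: centre of its underside, z up. Bare at the start
- jar_center (a point): bystander: small closed jar with a white cap, 52 mm diameter, 70 mm high; this point is its centre, half-way up
- tumbler_center (a point): bystander: open white ceramic tumbler, 72 mm across the rim, 85 mm high; this point is its centre, half-way up
- bridge_center (a point): bystander: dark wooden hand rest, a bar 50 (x) x 260 (y) x 40 mm standing on two end feet; this point is its centre, 20 mm above the bench
Not all that is in view belongs to the job. What is shaped like the part that bears stencil_green_center but pink is not meant.

How it is judged:
On the way:
1. one stencil lies on the cork mat, let go (((x of stencil_green_center in the frame of mat between -0.06 and 0.06 m and y of stencil_green_center in the frame of mat between -0.05 and 0.05 m and z of stencil_green_center in the frame of mat between 0.016 and 0.028 m and contact force between the fingers and stencil_green below 0.05 N and angle between stencil_green_center's own z axis and vertical below 0.1 rad) or (x of stencil_orange_center in the frame of mat between -0.06 and 0.06 m and y of stencil_orange_center in the frame of mat between -0.05 and 0.05 m and z of stencil_orange_center in the frame of mat between 0.016 and 0.028 m and contact force between the fingers and stencil_orange below 0.05 N and angle between stencil_orange_center's own z axis and vertical below 0.1 rad) or (x of stencil_blue_center in the frame of mat between -0.06 and 0.06 m and y of stencil_blue_center in the frame of mat between -0.05 and 0.05 m and z of stencil_blue_center in the frame of mat between 0.016 and 0.028 m and contact force between the fingers and stencil_blue below 0.05 N and angle between stencil_blue_center's own z axis and vertical below 0.1 rad))), for 0.2 s.
At the end, for the whole second after the job is handed in: Every stencil sits on the board of its own colour: centre within 7 mm of the board's middle along and across, 30 mm (within 4) above its origin, in line within 0.15 rad either way round, tilt under 0.06 rad, at rest (under 0.02 m/s) (x of stencil_green_center in the frame of board_green between -0.007 and 0.007 m and y of stencil_green_center in the frame of board_green between -0.007 and 0.007 m and z of stencil_green_center in the frame of board_green between 0.026 and 0.034 m and angle between the x axis of stencil_green_center and the x axis of board_green, either way round below 0.15 rad and angle between each of stencil_green_center, stencil_orange_center, stencil_blue_center's own z axis and vertical below 0.06 rad and linear speed of each of stencil_green, stencil_orange, stencil_blue below 0.02 m/s and x of stencil_orange_center in the frame of board_orange between -0.007 and 0.007 m and y of stencil_orange_center in the frame of board_orange between -0.007 and 0.007 m and z of stencil_orange_center in the frame of board_orange between 0.026 and 0.034 m and angle between the x axis of stencil_orange_center and the x axis of board_orange, either way round below 0.15 rad and x of stencil_blue_center in the frame of board_blue between -0.007 and 0.007 m and y of stencil_blue_center in the frame of board_blue between -0.007 and 0.007 m and z of stencil_blue_center in the frame of board_blue between 0.026 and 0.034 m and angle between the x axis of stencil_blue_center and the x axis of board_blue, either way round below 0.15 rad); the robot touches nothing.
It fails at once if the jar is moved more than 30 mm (distance of jar_center from where it was at the start of the episode above 0.03 m).
It fails at once if the tumbler is moved more than 30 mm (distance of tumbler_center from where it was at the start of the episode above 0.03 m).
It fails at once if the wooden hand rest is moved more than 30 mm (distance of bridge_center from where it was at the start of the episode above 0.03 m).
It also fails if it takes over 115 s, if anything falls off the work surface, if the arm or the gripper's body presses on something with over 40 N, if the wrist force passes 120 N, or if a joint passes its speed limit or range.

## Working session

There is one attempt and no reset: what is moved stays moved. The work goes in short steps, each a Python script; the robot and the scene stay as the last script left them, time stands still between calls to the robot, and variables do not carry over. Pictures are saved under pics/ and viewed, and the job is handed in when it is done.

```bash
mkdir -p pics; python3 - <<'E'
from bench import *
import cv2
s=get_state(); print(s['clock'],s['eef_pos'],s['eef_rot'],s['width'])
for n in ['top','side','wrist']:
    p=camera_params(n); print(n,p)
    cv2.imwrite(f'pics/{n}0.png',camera(n)[:,:,::-1])
E
```

```text
0.0 [0.19043246 0.6204803  0.22985575] [3.14145269e+00 2.63709762e-03 1.27310324e+00] 1.0009626238999139
top {'camera_matrix': array([[384.25622241,   0.        , 319.78545583],
       [  0.        , 384.25622241, 201.28602533],
       [  0.        ,   0.        ,   1.        ]]), 'k1': -0.0732130870902954, 'xyz': array([ 0.34520391, -0.07516417,  1.16458101]), 'attitude': array([-2.99424091,  0.01048405, -1.59725595])}
side {'camera_matrix': array([[472.24486916,   0.        , 320.48276396],
       [  0.        , 472.24486916, 203.20018593],
       [  0.        ,   0.        ,   1.        ]]), 'k1': -0.014842934572476645, 'xyz': array([ 0.06795976, -0.86406533,  0.73902012]), 'attitude': array([-2.20928722,  0.01714747, -0.55020226])}
wrist {'camera_matrix': array([[347.88311968,   0.        , 313.72442425],
       [  0.        , 347.88311968, 204.3449818 ],
       [  0.        ,   0.        ,   1.        ]]), 'k1': -0.0661793931633387, 'xyz': array([0.12307509, 0.6410799 , 0.37391763]), 'attitude': array([2.86452351, 0.00337962, 1.27219012])}
```

View pics/top0.png

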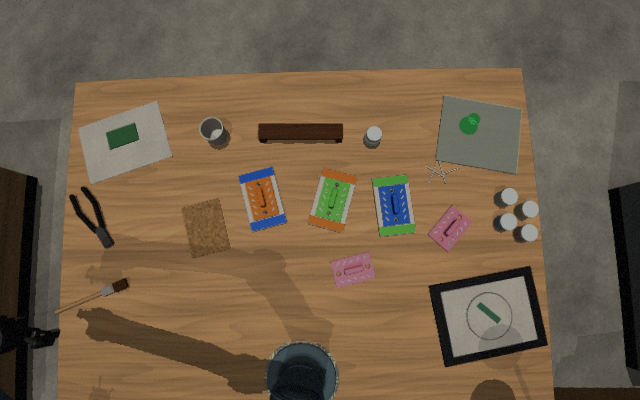

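View pics/side0.png

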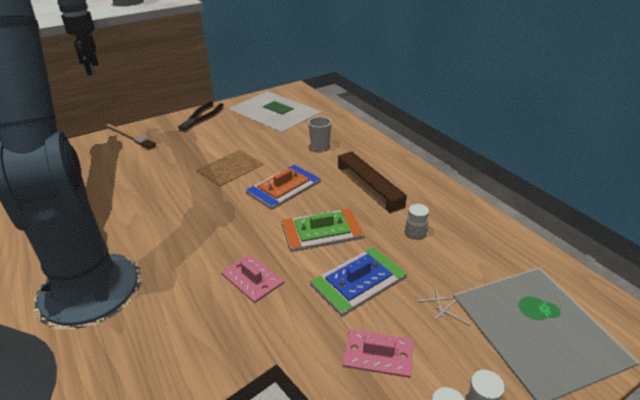

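View pics/wrist0.png

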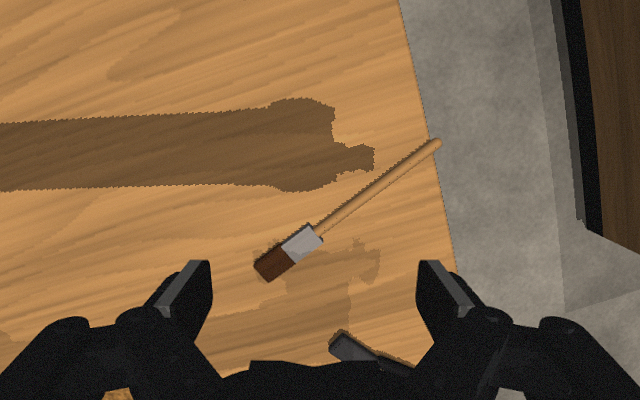

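The top view shows the orange stencil on the blue board at (262,200), green on the orange board at (333,200) and blue on the green board at (395,205). The bare mat is at (206,228) and the pink decoys are at (449,228) and (353,270). Next I'll measure these from the top view.

```bash
cat > h.py <<'E'
import numpy as np, cv2
from scipy.spatial.transform import Rotation as Ro
HUE={'orange':(3,18),'green':(45,75),'blue':(105,128)}
def cast(p,uv,z):
    uv=np.asarray(uv,float).reshape(-1,1,2)
    n=cv2.undistortPoints(uv,p['camera_matrix'],np.array([p['k1'],0,0,0.]))[:,0]
    R=Ro.from_euler('xyz',p['attitude']).as_matrix()
    d=np.c_[n,np.ones(len(n))]@R.T; o=p['xyz']
    return o+d*((z-o[2])/d[:,2])[:,None]
def proj(p,X):
    R=Ro.from_euler('xyz',p['attitude']).as_matrix()
    return cv2.projectPoints(np.asarray(X,float).reshape(-1,3),cv2.Rodrigues(R.T)[0],-R.T@p['xyz'],p['camera_matrix'],np.array([p['k1'],0,0,0.]))[0][:,0]
def blobs(img,col,smin=150,vmin=40,amin=20):
    hsv=cv2.cvtColor(img,cv2.COLOR_RGB2HSV); a,b=HUE[col]
    m=cv2.inRange(hsv,(a,smin,vmin),(b,255,255))
    n,l,st,c=cv2.connectedComponentsWithStats(m)
    return [(int(st[i,4]),c[i],(l==i)) for i in range(1,n) if st[i,4]>=amin]
def poly(p,mask,z):
    """metric outline of mask on plane z -> minAreaRect (center,size,angle)"""
    c=max(cv2.findContours(mask.astype(np.uint8),cv2.RETR_EXTERNAL,cv2.CHAIN_APPROX_NONE)[0],key=cv2.contourArea)
    return cv2.minAreaRect((cast(p,c[:,0],z)[:,:2]*1000).astype(np.float32))
E
python3 - <<'E'
from bench import *
from h import *
img=cv2.imread('pics/top0.png')[:,:,::-1].copy(); p=camera_params('top')
for c in HUE:
  for a,uv,m in blobs(img,c):
    if 140<uv[1]<260 and 170<uv[0]<430: print(c,a,uv.round(1),cast(p,[uv],.012)[0].round(4),[np.round(q,1) for q in poly(p,m,.012)])
hsv=cv2.cvtColor(img,cv2.COLOR_RGB2HSV)
print(hsv[228,206],hsv[228,150],hsv[190,205])
for q in [(206,228),(374,133),(212,130),(300,140)]: print(q,cast(p,[q],0.004).round(3))
E
```

```text
orange 283 [338.6 175.6] [ 0.5944 -0.1273  0.012 ] [array([ 594.5, -127.5]), array([107.8,  25.8]), np.float64(73.1)]
orange 866 [261.7 198.1] [0.5313 0.109  0.012 ] [array([531.9, 109.1]), array([118.9,  78.7]), np.float64(13.5)]
orange 302 [325.7 223.3] [ 0.4492 -0.0836  0.012 ] [array([449.2, -83.7]), array([109. ,  24.9]), np.float64(73.2)]
green 222 [390.7 180.1] [ 0.5761 -0.2862  0.012 ] [array([ 576.2, -285.4]), array([ 22. , 103.2]), np.float64(4.4)]
green 463 [333.3 195.4] [ 0.5336 -0.1092  0.012 ] [array([ 523.2, -106.7]), array([ 75.7, 115.5]), np.float64(73.4)]
green 188 [398.1 229.1] [ 0.4256 -0.3007  0.012 ] [array([ 425.5, -298.2]), array([ 20.9, 102.8]), np.float64(4.6)]
blue 251 [256.  174.7] [0.6046 0.1265 0.012 ] [array([604.7, 126.3]), array([ 23.2, 105.3]), np.float64(13.7)]
blue 866 [394.  204.6] [ 0.5001 -0.2921  0.012 ] [array([ 500.7, -292. ]), array([118.1,  78.5]), np.float64(5.2)]
blue 266 [267.9 222. ] [0.4576 0.0904 0.012 ] [array([457.2,  90.9]), array([ 23.7, 103.9]), np.float64(13.8)]
[ 15 139 127] [ 16 127 156] [ 16 128 141]
(206, 228) [[0.445 0.282 0.004]]
(374, 133) [[ 0.73  -0.244  0.004]]
(212, 130) [[0.756 0.269 0.004]]
(300, 140) [[ 0.714 -0.011  0.004]]
```

```bash
cat >> h.py <<'E'
B0={'blue':(.531,.1085,np.radians(13.8)),'orange':(.5218,-.1055,np.radians(-16.8)),'green':(.501,-.2934,np.radians(5))}
E
python3 - <<'E'
from bench import *
from h import *
def view(b,name):
    x,y,t=B0[b]; d=np.array([np.cos(t),np.sin(t)])
    q=np.array([x,y])-0.045*d
    move_pose([q[0],q[1],.26],[np.pi,0,t+np.pi/2])
    pause(.2)
    p=camera_params('wrist'); im=camera('wrist'); s=get_state()
    cv2.imwrite(f'pics/{name}.png',im[:,:,::-1])
    np.save(f'pics/{name}.npy',dict(p=p,pos=s['eef_pos'],rot=s['eef_rot']),allow_pickle=True)
    print(name,s['clock'],s['eef_pos'],s['eef_rot'],s['joints'].round(2) if hasattr(s['joints'],'round') else s['joints'])
for b in ['green','orange','blue']: view(b,'w_'+b)
E
```

```text
w_green 3.7417 [ 0.45641841 -0.2969815   0.25996279] [ 3.14158549e+00 -7.31131039e-05  1.65877619e+00] [ 0.66  0.17 -0.17  1.81  0.03  1.16  2.13]
w_orange 4.825 [ 0.47860155 -0.09436014  0.25988409] [-3.14139610e+00  1.43218418e-04  1.27430020e+00] [ 0.4   0.06 -0.3   1.93  0.02  1.15  1.37]
w_blue 5.8583 [0.48764092 0.09543107 0.25984665] [-3.14121233e+00  4.73439115e-04  1.80718053e+00] [ 0.2   0.1  -0.5   1.9   0.05  1.15  1.49]
```

```bash
python3 - <<'E'
import cv2,numpy as np
a=[cv2.imread(f'pics/w_{b}.png')[60:330,160:480] for b in ['green','orange','blue']]
cv2.imwrite('pics/wall.png',cv2.resize(np.hstack(a),(800,225)))
E
```

```text
(no output)
```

View pics/w_blue.png

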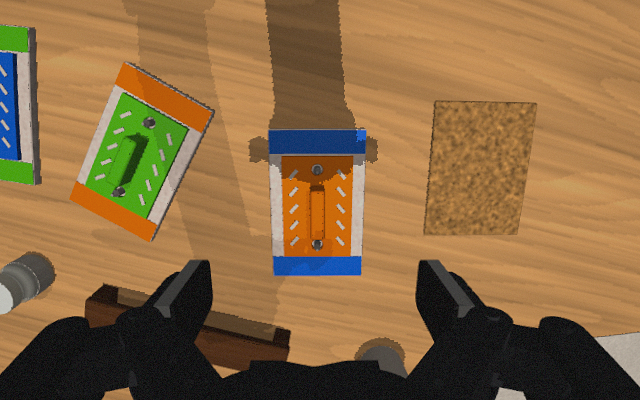

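View pics/wall.png

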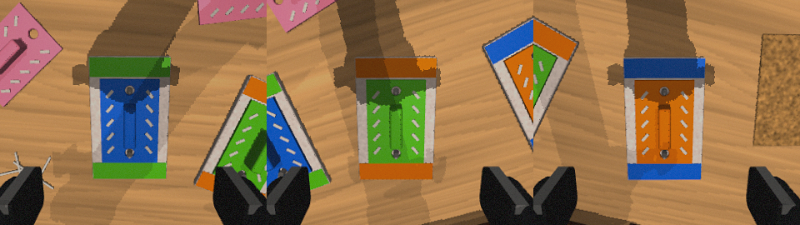

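The three wrist views are clear: each shows both end stripes, the plate and both pin heads. In the blue-board view the board is centred at about (318,202) and the mat is at (480,168).

```bash
cat >> h.py <<'E'
HUE['blue']=(100,130)
def near(img,p,col,xy,z,r,**k):
    out=[]
    for a,uv,m in blobs(img,col,vmin=25,**k):
        w=cast(p,[uv],z)[0,:2]
        if np.hypot(*(w-xy))<r: out.append((a,w,m))
    return sorted(out,key=lambda q:-q[0])
def ang(v): return (v+np.pi/2)%np.pi-np.pi/2
def board(img,p,b,guess=None,verb=True):
    g=np.array((guess or B0[b])[:2]); L=[]
    for a,w,m in near(img,p,b,g,.012,.13,amin=200):
        if np.hypot(*(w-g))<.055: continue
        c,s,_=poly(p,m,.012); L.append((np.array(c)/1000,np.sort(s)))
    L=[q for q in L if 95<q[1][1]<120 and 15<q[1][0]<32]
    if verb: print(b,'stripes',[(q[0].round(4),q[1].round(1)) for q in L])
    d=L[0][0]-L[1][0]; c=(L[0][0]+L[1][0])/2
    return c,ang(np.arctan2(d[1],d[0])),np.hypot(*d)
def plate(img,p,s,xy,z):
    a,w,m=near(img,p,s,np.array(xy),z,.06,amin=400)[0]
    m=cv2.morphologyEx(m.astype(np.uint8),cv2.MORPH_CLOSE,np.ones((7,7)))
    c,sz,an=poly(p,m,z); t=np.radians(an)
    if sz[0]<sz[1]: t+=np.pi/2
    return np.array(c)/1000,ang(t),np.sort(sz)
E
python3 - <<'E'
from h import *
on={'green':'blue','orange':'green','blue':'orange'}
for b in on:
    img=cv2.imread(f'pics/w_{b}.png')[:,:,::-1].copy(); d=np.load(f'pics/w_{b}.npy',allow_pickle=True).item(); p=d['p']
    c,t,l=board(img,p,b); print(b,'board',c.round(4),np.degrees(t).round(2),l.round(4))
    c2,t2,s=plate(img,p,on[b],c,.018); print('  plate',on[b],c2.round(4),np.degrees(t2).round(2),s.round(1))
    u=np.array([np.cos(t),np.sin(t)]);v=np.array([-u[1],u[0]]); print('  rel mm',((c2-c)@u*1000).round(1),((c2-c)@v*1000).round(1))
print('mat',cast(p,[(434,101),(537,103),(518,235),(425,233)],.004).round(3).tolist())
print('proj pins green',)
E
```

```text
green stripes [(array([ 0.4227, -0.2981]), array([ 24.4, 107.2])), (array([ 0.5734, -0.2858]), array([ 24.4, 107.7]))]
green board [ 0.498 -0.292] 4.67 0.1512
  plate blue [ 0.4978 -0.2918] 5.02 [ 79.4 119.1]
  rel mm -0.2 0.2
orange stripes [(array([ 0.4475, -0.0852]), array([ 24.5, 108.7])), (array([ 0.593 , -0.1296]), array([ 25.9, 109. ]))]
orange board [ 0.5203 -0.1074] -16.97 0.1521
  plate green [ 0.5198 -0.107 ] -16.96 [ 79.4 119.3]
  rel mm -0.6 0.3
blue stripes [(array([0.4555, 0.0905]), array([ 25.5, 107.8])), (array([0.6027, 0.126 ]), array([ 23.1, 107.6]))]
blue board [0.5291 0.1082] 13.57 0.1514
  plate orange [0.5283 0.108 ] 13.65 [ 80.  119.5]
  rel mm -0.8 -0.1
mat [[0.382, 0.207, 0.004], [0.353, 0.324, 0.004], [0.508, 0.363, 0.004], [0.533, 0.246, 0.004]]
proj pins green
```

The sizes fit (plates 119×79 mm, stripe spacing 151 mm), and the wrist poses agree with the top camera to about 3 mm. I'll pick up the orange stencil now.

```bash
cat >> h.py <<'E'
BD={'green':(.498,-.292,np.radians(4.8)),'orange':(.5203,-.1074,np.radians(-16.97)),'blue':(.5291,.1082,np.radians(13.6)),'mat':(.444,.285,np.radians(14))}
def pick(bn,x,y,t,zu):
    """zu: underside height"""
    bn.command_gripper(0.55)
    bn.move_pose([x,y,.16],[np.pi,0,t+np.pi/2])
    hit=bn.servo_line([x,y,zu+.011],vel=.08,force_limit=8)
    print('hit',hit,bn.get_state()['eef_pos'].round(4))
    bn.command_gripper(0.0,40)
    s=bn.get_state(); print('w',s['width'],s['eef_pos'],s['ft_force'])
    bn.servo_line([x,y,.17],vel=.1)
    bn.pause(.2); s=bn.get_state(); print('lift',s['clock'],s['eef_pos'],s['width'],np.round(s['ft_force'],2))
def shot(bn,name,cam='wrist'):
    p=bn.camera_params(cam); im=bn.camera(cam); s=bn.get_state()
    cv2.imwrite(f'pics/{name}.png',im[:,:,::-1])
    np.save(f'pics/{name}.npy',dict(p=p,pos=s['eef_pos'],rot=s['eef_rot']),allow_pickle=True)
    return im,p
E
python3 - <<'E'
import bench
from h import *
pick(bench,.5283,.108,np.radians(13.6),.012)
shot(bench,'held1')
E
```

```text
hit False [0.5288 0.1081 0.0235]
w 0.17206878473288667 [0.52872907 0.10817633 0.02339131] [0.06512266 0.79801124 1.12120716]
lift 10.8833 [0.52798104 0.10797561 0.16950639] 0.17795567762592052 [-0.1   0.02 -0.79]
```

View pics/held1.png

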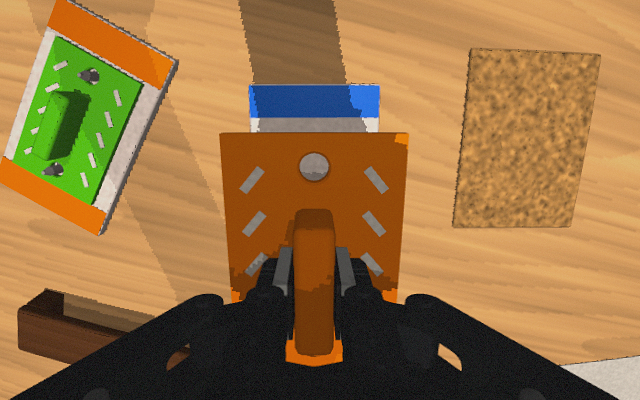

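The orange stencil is held square. Its near hole is at (314,166), with the plate edge along row 133. I'll check the camera against the TCP, then park it.

```bash
cat >> h.py <<'E'
def held(name):
    """near-hole position of held stencil in tool frame (mm): from the pale hole blob"""
    img=cv2.imread(f'pics/{name}.png')[:,:,::-1].copy(); d=np.load(f'pics/{name}.npy',allow_pickle=True).item(); p=d['p']
    R=Ro.from_euler('xyz',d['rot']).as_matrix(); z=d['pos'][2]-.0055
    g=np.array(d['pos'])+R@[0,-.045,0]; g[2]=z
    u,v=proj(p,g)[0]; r=26; x0,y0=int(u)-r,int(v)-r
    hsv=cv2.cvtColor(img[y0:y0+2*r,x0:x0+2*r],cv2.COLOR_RGB2HSV)
    m0=hsv[0:6,r-10:r+10].reshape(-1,3).mean(0)
    dh=np.abs(hsv[:,:,0].astype(int)-int(np.median(hsv[:,:,0]))); m=((dh>4)|(hsv[:,:,1]<np.median(hsv[:,:,1])*.7)).astype(np.uint8)
    m=cv2.morphologyEx(m,cv2.MORPH_OPEN,np.ones((3,3)))
    n,l,st,c=cv2.connectedComponentsWithStats(m)
    i=min(range(1,n),key=lambda i:np.hypot(*(c[i]-r))-0.02*st[i,4])
    uv=st[i,:2]+(st[i,2:4]-1)/2+[x0,y0]
    w=cast(p,[uv],z)[0]; t=R.T@(w-d['pos'])
    print('hole px',uv,'pred',(u.round(1),v.round(1)),'box',st[i],'tool mm',(t*1000).round(2)); return t
E
python3 - <<'E'
import bench
from h import *
held('held1')
img=cv2.imread('pics/held1.png')[:,:,::-1].copy(); d=np.load('pics/held1.npy',allow_pickle=True).item(); p=d['p']
R=Ro.from_euler('xyz',d['rot']).as_matrix();z=d['pos'][2]-.0055
for uv in [(220,133.5),(408.5,133),(314,166.5)]:
    w=cast(p,[uv],z)[0]; print(uv,((R.T@(w-d['pos']))*1000).round(2))
x,y,t=BD['mat']
bench.move_pose([x,y,.12],[np.pi,0,t+np.pi/2])
print(bench.servo_line([x,y,.0155],vel=.08,force_limit=6),bench.get_state()['eef_pos'])
bench.command_gripper(.55); bench.pause(.3)
bench.servo_line([x,y,.12],vel=.15); 
s=bench.get_state(); print(s['clock'],s['eef_pos'],s['ft_force'])
shot(bench,'parked'); shot(bench,'top1','top')
E
```

```text
hole px [313.5 166.5] pred (np.float64(313.8), np.float64(167.2)) box [ 12  12  30  28 648] tool mm [ -0.12 -45.29   5.54]
(220, 133.5) [-39.85 -59.57   5.54]
(408.5, 133) [ 40.26 -59.72   5.56]
(314, 166.5) [  0.1  -45.29   5.54]
False [0.44456336 0.28537369 0.01602269]
14.775 [0.44337544 0.2843643  0.11924989] [-0.04176736  0.3835806  -0.16696075]
```

View pics/parked.png

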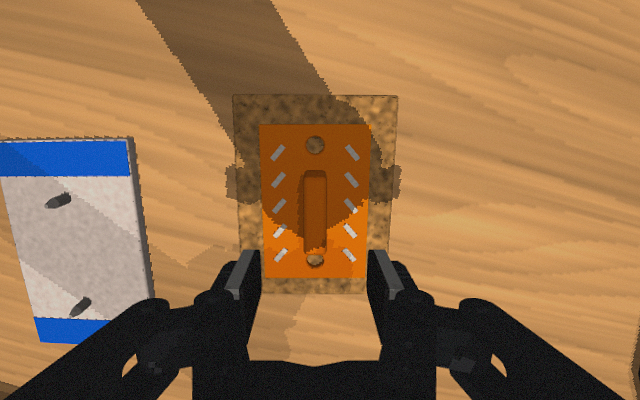

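The orange stencil lies flat and centred on the mat, spanning about (260–368, 124–278). The blue board is bare at left. The held-hole check put the camera bias under 0.4 mm. Next, blue goes to the blue board.

```bash
cat >> h.py <<'E'
def place(bn,x,y,t,name,dz=0):
    im,p=shot(bn,name+'_held'); h=held(name+'_held')
    bn.move_pose([x,y,.12],[np.pi,0,t+np.pi/2])
    bn.servo_line([x,y,.055],vel=.1)
    bn.pause(.2); print('above',bn.get_state()['eef_pos'].round(4))
    hit=bn.servo_line([x,y,.024],vel=.04,force_limit=8)
    s=bn.get_state(); print('down',hit,s['eef_pos'].round(4),np.round(s['ft_force'],2))
    if hit and s['eef_pos'][2]>.028: print('STUCK'); return False
    bn.command_gripper(.55); bn.pause(.2)
    bn.servo_line([x,y,.17],vel=.2)
    s=bn.get_state(); print(s['clock']); shot(bn,name+'_placed'); return True
E
python3 - <<'E'
import bench
from h import *
pick(bench,.4978,-.2918,np.radians(4.9),.012)
place(bench,*BD['blue'],'blue')
E
```

```text
hit False [ 0.4983 -0.2921  0.0236]
w 0.17964262317154858 [ 0.49821798 -0.29196874  0.02343173] [ 0.3625859  -0.18970664  1.88206538]
lift 21.225 [ 0.49750984 -0.29161327  0.16942899] 0.1751572519980142 [ 0.71  0.74 -2.47]
hole px [313.5 165.5] pred (np.float64(314.0), np.float64(167.1)) box [ 11  11  30  28 658] tool mm [ -0.23 -45.7    5.53]
above [0.5299 0.1084 0.0559]
down False [0.5293 0.1083 0.0241] [-0.43  0.3  -1.58]
26.1917
```

View pics/blue_placed.png

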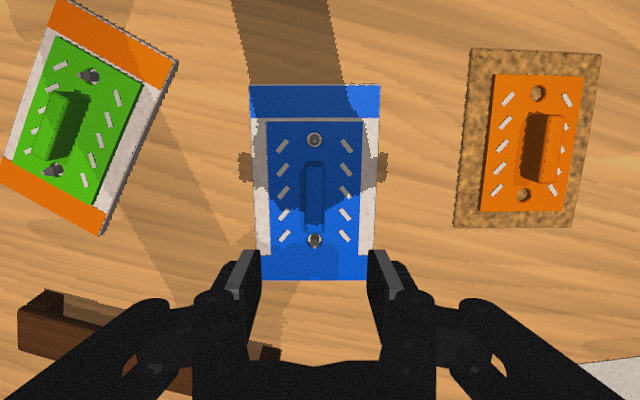

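The blue stencil is seated, with both pins through the holes at (314,140) and (314,240). Green to the green board is next.

```bash
python3 - <<'E'
import bench
from h import *
pick(bench,.5198,-.107,np.radians(-16.96),.012)
place(bench,*BD['green'],'green')
E
```

```text
hit False [ 0.5203 -0.1071  0.0235]
w 0.18223761997288582 [ 0.52027605 -0.10706878  0.02341044] [-0.14237026 -0.21014981  2.16764072]
lift 31.3833 [ 0.51948033 -0.10692767  0.1694705 ] 0.18166995781267795 [-0.04 -0.56 -0.99]
hole px [313.5 164.5] pred (np.float64(315.3), np.float64(166.8)) box [ 10  11  30  28 658] tool mm [ -0.78 -46.01   5.53]
above [ 0.4987 -0.2924  0.0559]
down False [ 0.4983 -0.2921  0.024 ] [-0.27 -0.88 -0.73]
35.6417
```

View pics/green_placed.png

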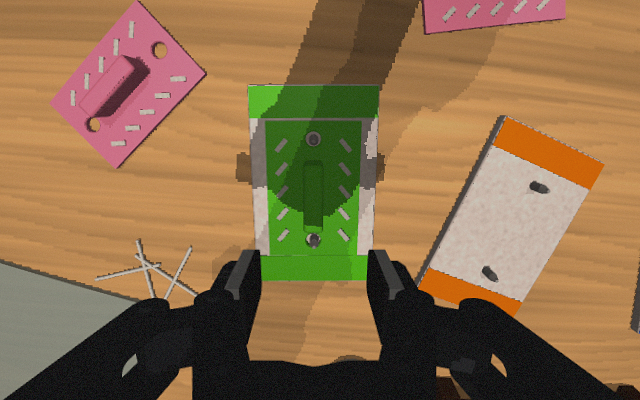

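The green stencil is seated, with pins through the holes at (313,139) and (313,240). The orange board at right is bare. Now I'll locate the parked orange stencil.

```bash
python3 - <<'E'
import bench
from h import *
HUE['orange']=(3,14)
for n in ['parked','blue_placed']:
    img=cv2.imread(f'pics/{n}.png')[:,:,::-1].copy(); p=np.load(f'pics/{n}.npy',allow_pickle=True).item()['p']
    for sm in (200,225):
        a,w,m=near(img,p,'orange',np.array([.444,.285]),.01,.05,amin=300,smin=sm)[0]
        m=cv2.morphologyEx(m.astype(np.uint8),cv2.MORPH_OPEN,np.ones((5,5)))
        print(n,sm,w,poly(p,m,.010))
E
```

```text
parked 200 [0.43784017 0.28171169] ((453.25433349609375, 287.42767333984375), (101.74862670898438, 79.48851776123047), 13.997478485107422)
parked 225 [0.43795074 0.28185943] ((453.25433349609375, 287.42767333984375), (101.74862670898438, 79.48851776123047), 13.997478485107422)
blue_placed 200 [0.44701095 0.29800567] ((449.0734558105469, 288.1134948730469), (64.1698226928711, 29.40227699279785), 15.172896385192871)
blue_placed 225 [0.44718835 0.30006827] ((454.0845031738281, 279.4729309082031), (60.86161422729492, 15.15257453918457), 22.9658203125)
```

```bash
python3 - <<'E'
from h import *
img=cv2.imread('pics/parked.png')[:,:,::-1].copy(); p=np.load('pics/parked.npy',allow_pickle=True).item()['p']
hsv=cv2.cvtColor(img,cv2.COLOR_RGB2HSV)
for u,v in [(290,140),(272,265),(340,265),(314,200),(246,140),(380,200)]: print(hsv[v,u])
m=cv2.inRange(hsv,(3,200,25),(20,255,255)); m[:, :225]=0; m[:,400:]=0; m[300:]=0
m=cv2.morphologyEx(m,cv2.MORPH_CLOSE,np.ones((7,7))); m=cv2.morphologyEx(m,cv2.MORPH_OPEN,np.ones((9,9)))
print(poly(p,m,.010))
print(cast(p,[(260,124.5),(364.5,124.5),(368,278),(263,278)],.01).mean(0), cast(p,[(315,145),(316,260)],.01))
E
```

```text
[ 15 237 139]
[ 14 242 201]
[ 14 242 198]
[ 13 236 136]
[ 15 126  83]
[ 16 146  98]
((445.0586242675781, 285.1923828125), (120.56331634521484, 80.80721282958984), 13.976456642150879)
[0.4457802 0.2849407 0.01     ] [[0.40104723 0.27459687 0.01      ]
 [0.48864529 0.29725646 0.01      ]]
```

```bash
python3 - <<'E'
import bench
from h import *
pick(bench,.4446,.2850,np.radians(14),.004)
place(bench,*BD['orange'],'orange')
E
```

```text
hit False [0.445  0.2852 0.0154]
w 0.17699453277167324 [0.44490364 0.28531064 0.01535618] [-0.05956319 -0.1607838   1.31537506]
lift 42.2333 [0.44436872 0.28487625 0.16959398] 0.1799651352052319 [ 0.08  0.15 -1.6 ]
hole px [313.5 166. ] pred (np.float64(313.8), np.float64(167.1)) box [ 13  12  28  27 570] tool mm [ -0.11 -45.49   5.53]
above [ 0.5211 -0.1076  0.0558]
down False [ 0.5206 -0.1073  0.0241] [ 0.28 -0.62 -0.96]
47.1917
```

View pics/orange_placed.png

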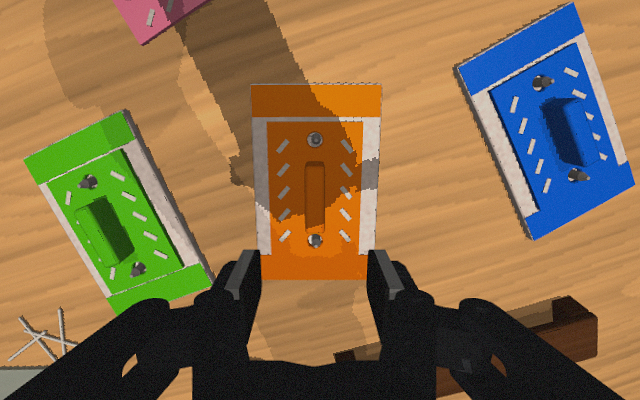

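All three look seated, with pins through the orange holes at (315,139) and (315,240). I'll back off for a final overall check.

```bash
python3 - <<'E'
import bench
from h import *
for b in ['green','orange','blue']:
    img=cv2.imread(f'pics/{b}_placed.png')[:,:,::-1].copy(); p=np.load(f'pics/{b}_placed.npy',allow_pickle=True).item()['p']
    hsv=cv2.cvtColor(img,cv2.COLOR_RGB2HSV)
    # pale side margins of the board vs plate are in one colour: measure plate side edges on rows 150..230
    g=BD[b]; w=[]
    for row in (130,225):
        a,c=HUE[b]; r=cv2.inRange(hsv[row:row+1],(a,150,25),(c,255,255))[0]; k=np.where(r[240:390])[0]+240
        w.append((k.min(),k.max()))
    L=[]
    for (u0,u1),row in zip(w,(130,225)):
        q=cast(p,[(u0,row),(u1,row)],.018)[:,:2]; m=q.mean(0)-g[:2]
        L.append((round(1000*np.hypot(*(q[1]-q[0])),1),round(1000*float(m@[-np.sin(g[2]),np.cos(g[2])]),1)))
    print(b,'width, lateral offset mm at two rows',L)
bench.move_pose([.25,.5,.3],[np.pi,0,1.27]); bench.pause(.3)
shot(bench,'top2','top'); shot(bench,'side2','side'); print(bench.get_state()['clock'])
a=cv2.imread('pics/top2.png')[100:300,150:470]; b=cv2.imread('pics/side2.png')[100:380,150:470]
cv2.imwrite('pics/fin.png',np.hstack([cv2.resize(a,(448,280)),b]))
E
```

```text
green width, lateral offset mm at two rows [(np.float64(78.4), -0.3), (np.float64(78.9), -0.4)]
orange width, lateral offset mm at two rows [(np.float64(79.2), -0.7), (np.float64(79.8), -0.7)]
blue width, lateral offset mm at two rows [(np.float64(78.4), -0.1), (np.float64(78.9), -0.2)]
50.05
```

View pics/fin.png

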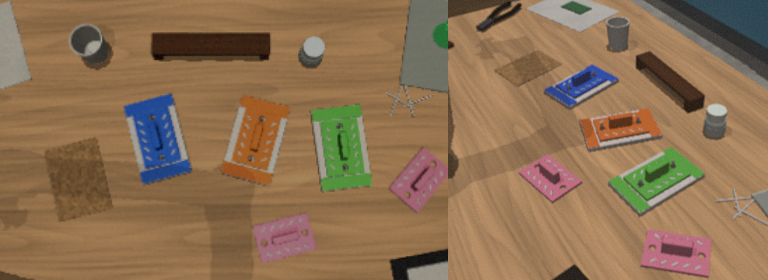

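In both views every stencil lies flat on its own board. The mat is bare at about (78,180), and the jar, tumbler and hand rest have not moved. I'm handing in.

```bash
python3 - <<'E'
import bench
bench.close_job(); print(bench.get_state()['clock'])
E
```

```text
the job is handed in; nothing more can be done
the job is handed in; nothing more can be done
```

All three stencils are on the boards of their own colour, and I handed the job in at about 50 s on the robot's clock. I parked the orange stencil on the cork mat, moved blue to the blue board and green to the green board, then moved orange from the mat to the orange board.

**Last checks:**
- **Seating:** the wrist pictures showed both pins through the holes of each stencil. The sideways offset from the board's middle was at most 0.7 mm, and no lowering move tripped its force limit.
- **Offset along the boards:** I did not measure this after placing. While held, the stencils sat at most about 1 mm off along the bar.
- **Rest of the bench:** the final top and side views showed the mat bare and the jar, tumbler and hand rest where they started, judged by eye.
- **Disagreements:** the top and wrist cameras differed by up to about 3 mm on the board positions, so I used the wrist values. My first colour mask for the parked orange stencil broke into pieces, so I redid it before picking the stencil up.

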